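Set up the glue trial on two risers

ROBOT

A 7-joint arm with a two-finger parallel gripper is mounted at the origin on a cart in front of the work surface, level with it; the furniture and walls round the work are solid. World frame = base frame: x ahead of the robot, y to its left, z up, the work surface at z = 0. Lengths are in m, angles in rad, forces in N, time in s.
With the tool pointing down it reaches from about 0.4 to 0.85 m from the base axis. Payload 10.4 kg.
Tool frame: the origin (TCP) lies on the centre line of the jaws, within the pads' length; the fingertips stand 11 mm ahead of it and the grasp point (between the pads) lies 8 mm behind it (tip_reach is the distance from the TCP to the fingertips, in m); z points along the fingers, y is the line along which they close (so a half turn about z gives the same grasp; the last joint's range is limited). The gripper opens to 85 mm and grips with 20 to 120 N. Pads are 22 mm wide; open, the fingers measure 114 mm over their backs; the gripper's body (76 mm by 85 mm) begins 54 mm behind the grasp point. The pads swing forward as they close: fully open they stand 13 mm farther back than shut.
Start: joints at [1.124, 0.332, -0.065, 1.46, 0.022, 1.35, -0.088], TCP at [0.257, -0.57, 0.242] pointing down, gripper open.
Joint ranges: [-2.6, 2.6], [-0.5, 2.12], [-1.47, 1.34], [0.16, 2.42], [-1.27, 4.41], [0.06, 2.06], [-2.6, 2.6]. Speed limits (rad/s): [2.22, 2.22, 2.79, 2.79, 3.14, 3.14, 3.14].

INTERFACE

Orientations are given as a unit quaternion [x, y, z, w].
In Python, from workcell import get_obs, camera, hand_in, tip_reach gives the robot as it stands. The module is installed in compiled form; this text tells all that it offers.
- The arm moves only by the tool move_arm, never from a script. Its argument "plan" is a list of rows, each an object with "delta_pos": the shift along the tool's x, y, z in a scale on which 1.0 is 0.75 m, a list of three; "turn": the turn, a rotation vector about the tool's x, y, z in normalised numbers (1 is pi rad), a list of three; "fingers": the closure, from 0 (fully open) to 1 (shut). A call has 1 to 12 rows; each row is the pose to reach, as a shift and turn from the pose commanded when the call began, along the tool's axes at that moment; what a row does not reach only later rows make up. A row lasts 1/8 s, in which the tool goes at most 62.5 mm and 10.7 degrees, less where a joint would pass 70% of its speed; a pose out of reach is approached as far as the arm can. A call with a gripper value outside its range is refused whole. The fingers move at their own pace and stop on an object; "force" is the grip in N (left out, the last holds). Time passes only in rows, so rows that repeat a pose let the fingers close. It gives the time, the measured TCP pose, the force, the opening and the grip force at its end, in the units of the state.
- get_obs(): the state, without advancing time (a new reading comes with each control period).
- camera(name): name is "scene" or "top"; returns a dict with "color" (384x512x3 uint8, red, green, blue), "range_z" (384x512 float32, m along the optical axis (not along the pixel's ray), 0 where there is no reading), "fx", "fy", "cx", "cy" (pixels), "R" (3x3) and "t" (3): a world point X has camera coordinates R X + t. Camera axes: x right, y down, z forward; pixel columns grow to the right and rows downward; lengths in m; the calibration is good to about 2 mm. A picture is of the moment at which its call begins.
- hand_in(): hands the job in; it is judged then, once.
The state is a dict: "clock": time; "joint_pos": joint angles; "joint_velocities": joint speeds; "tau": joint torques, N m; "position": TCP position; "ee_rot": TCP orientation; "ft_force": force on the tool from outside, world axes, zero at the start; "torque": the same for the moment, N m; "grip_width": opening from 0.0 (shut) to 1.0 (fully open); "grasp_force": force on a finger pad.
Only numpy, scipy, OpenCV 4.12 (cv2) and the standard library are available. Lean on these libraries where they do the work, as an engineer would, in place of code of your own. Each camera call takes 0.05 s, during which the arm holds its last target. There are 200 camera calls.

TASK

Set up the glue trial on the white board: stand the orange and the blue riser each in the middle of the spot of its own colour, then lay the pale pine block flat across both risers, centred on them and lengthwise along their line. On top of the pine, lay the darker oak strip crosswise directly above the orange riser, and the steel block, its long side crosswise too, directly above the blue riser as a counterweight. Leave the glue bottle and the blue wax tin standing where they are.

Things in the scene. Friction and masses are not known exactly. Their poses are not given: they have to be found in the camera images.
- glue_board: White laminate board, 110 x 190 x 6 mm, fixed flat on the table. Origin: centre of its underside, on the table top; x along its short side, y along its long side, z up. The two spots lie on it at y = +45 and -45 mm on its centre line, which colour at which end varies.
- spot_orange: Flat round orange spot, 60 mm across and 2 mm thick, fixed on the white board; its top is 8 mm above the table. Origin: centre of its underside.
- spot_blue: Flat round blue spot, 60 mm across and 2 mm thick, fixed on the white board; its top is 8 mm above the table. Origin: centre of its underside.
- riser_orange: Loose orange round workpiece riser, a puck 48 mm in diameter and 25 mm high with a black rubber foot and a small black dot in the middle of its flat top, standing on the table, 0.07 kg. Origin: centre of its underside, z up. 
- riser_blue: Loose blue round workpiece riser, a puck 48 mm in diameter and 25 mm high with a black rubber foot and a small black dot in the middle of its flat top, standing on the table, 0.07 kg. Origin: centre of its underside, z up. 
- pine_block: Loose pale pine block, 58 mm (x) by 145 mm (y, its length) by 38 mm high, lying on the table, about 0.17 kg. Grasp across its 58 mm width. Origin: centre of its underside, z up. 
- oak_strip: Loose darker brown oak strip, 32 mm (x) by 82 mm (y, its length) by 22 mm high, lying on the table, about 0.05 kg. Grasp across its 32 mm width. Origin: centre of its underside, z up. 
- steel_block: Loose grey steel setting block, 30 mm (x) by 50 mm (y, its long side) by 20 mm high, lying on the table, about 0.23 kg. Grasp across its 30 mm width. Origin: centre of its underside, z up. 
- bottle: Bystander: white glue bottle with orange nozzle, 59 mm across, 184 mm high, standing loose behind the work on the left. Origin: centre of its underside, z up. 
- tin: Bystander: flat round blue wax tin, 70 mm across, 34 mm high, standing loose on the right, beyond the risers. Origin: centre of its underside, z up. 
Mind the look-alikes: they are no part of the job. What is shaped like the riser_blue but red is not meant.

How it is judged:
By the outcome, as a careful person would: the job done as asked, in the order asked, and still so for the second after the job is handed in, with the robot touching nothing.
It also fails if it takes over 146 s, if anything falls off the work surface, if the arm or the gripper's body presses on something with over 40 N, if the wrist force passes 120 N, or if a joint passes its speed limit or range.

## Working session

There is one attempt and no reset: what is moved stays moved. The work goes in short steps, Python scripts to look and compute and a tool call to move; the robot and the scene stay as the last step left them, time stands still between calls to the robot, and variables do not carry over. Pictures are saved under pics/ and viewed, at most 14 in all, crops included, and the job is handed in when it is done.

Besides the shell and the picture viewer there is one more tool, called after "Request:" as a command line: name --argument value ..., lists and objects as JSON in quotes. move_arm: Moves the arm, as the interface text tells. Its arguments: {"type":"object","properties":{"plan":{"type":"array","items":{"type":"object","properties":{"delta_pos":{"type":"array","items":{"type":"number"}},"turn":{"type":"array","items":{"type":"number"}},"fingers":{"type":"number"}}}},"force":{"type":"number"}},"required":["plan"]}

```bash
mkdir -p pics; ls; python3 - <<'E'
from workcell import *
import cv2,numpy as np
o=get_obs();print({k:np.round(v,3) for k,v in o.items()},tip_reach if not callable(tip_reach) else tip_reach())
for n in("top","scene"):
    c=camera(n);np.savez(f"{n}0.npz",**c);cv2.imwrite(f"pics/{n}0.png",c["color"][:,:,::-1]);print(n,c["R"],c["t"],c["fx"])
a=[np.load(f"{n}0.npz")["color"] for n in("top","scene")]
E
```

```text
pics
{'clock': np.float64(0.0), 'joint_pos': array([ 1.124,  0.333, -0.065,  1.461,  0.022,  1.35 , -0.088]), 'joint_velocities': array([-0.001,  0.   , -0.002, -0.002, -0.   ,  0.002,  0.   ]), 'tau': array([-0.0000e+00, -6.2544e+01,  4.9000e-02, -3.9161e+01,  1.6000e-02,
        1.0000e-02, -0.0000e+00]), 'position': array([ 0.257, -0.569,  0.241]), 'ee_rot': array([ 0.978,  0.21 , -0.   , -0.001]), 'ft_force': array([0.008, 0.63 , 0.264]), 'torque': array([-0.026, -0.016,  0.018]), 'grasp_force': np.float64(0.0), 'grip_width': np.float64(1.004)} 0.011
top [[ 0.01383843 -0.99989204  0.00494046]
 [-0.9905343  -0.01438341 -0.13650976]
 [ 0.13656608 -0.00300462 -0.99062641]] [-0.05620353  0.55706723  1.4637543 ] 486.08312399695643
scene [[ 0.72005298 -0.69380019 -0.01284511]
 [-0.31805199 -0.31352159 -0.894733  ]
 [ 0.61673871  0.64834058 -0.44641668]] [-0.43287145  0.20556255  1.01452301] 395.53679834601587
```

View pics/top0.png

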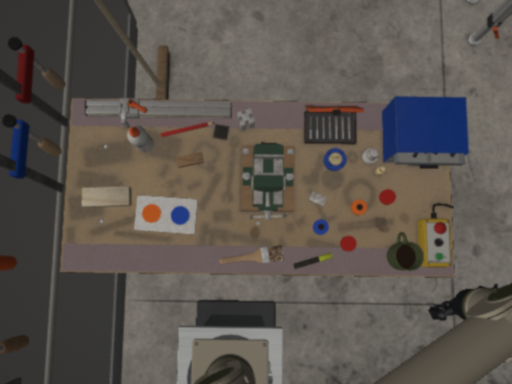

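View pics/scene0.png

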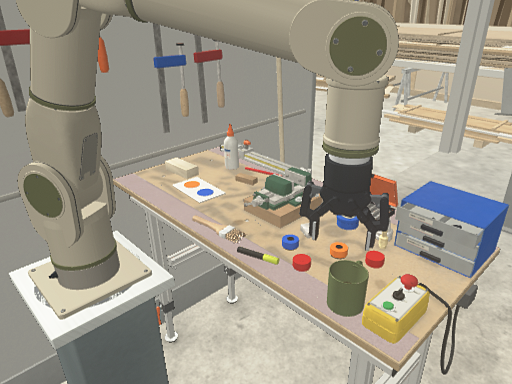

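The top picture shows the pine block at (106,196), the board at (166,215), oak at (190,159), steel at (317,199), the blue ring at (321,227) and the orange one at (359,208). The red look-alikes are at (387,197) and (348,243), the tin at (336,160) and the bottle at (137,135). A vise stands between at (268,180). I'll enlarge both working areas.

```bash
cat > h.py <<'E'
import numpy as np,cv2
from workcell import *
def world(c):
    z=c["range_z"].astype(float);v,u=np.mgrid[:z.shape[0],:z.shape[1]]
    p=np.stack([(u-c["cx"])/c["fx"]*z,(v-c["cy"])/c["fy"]*z,z],-1)
    return (p-c["t"])@c["R"]
def proj_plane(c,uv,h):
    "world points at height h seen at pixels uv"
    uv=np.atleast_2d(uv).astype(float);d=np.c_[(uv[:,0]-c["cx"])/c["fx"],(uv[:,1]-c["cy"])/c["fy"],np.ones(len(uv))]@c["R"]
    o=-c["R"].T@c["t"];return o+d*((h-o[2])/d[:,2])[:,None]
E
python3 - <<'E'
from h import *
c=dict(np.load("top0.npz"));W=world(c);im=c["color"][:,:,::-1]
a=cv2.resize(im[140:245,75:205],None,fx=6,fy=5.5,interpolation=2)[:560,:780]
cv2.imwrite("pics/cl.png",cv2.resize(im[120:240,72:222],(750,600),interpolation=2))
cv2.imwrite("pics/cr.png",cv2.resize(im[140:260,292:412],(600,600),interpolation=2))
for n,(u,v) in dict(pine=(106,196),board=(166,222),so=(152,213),sb=(180,215),oak=(190,159),steel=(317,199),rb=(321,227),ro=(359,208),r1=(387,197),r2=(348,243),tin=(336,160),bot=(137,135),vise=(268,150),visetop=(268,190),nearedge=(268,215),brush=(265,255),table=(220,220)).items():
    print(n,np.round(W[v,u],3),np.round(W[v-3:v+4,u-3:u+4,2].max(),3),im[v,u])
print("vise area maxz",W[140:222,240:298,2].max(),W[230:265,220:290,2].max())
E
```

```text
pine [0.543 0.391 0.037] 1.526 [119 139 150]
board [ 0.468  0.209 -0.   ] 0.013 [151 156 159]
so [0.495 0.253 0.006] 0.016 [ 31  80 169]
sb [0.49  0.164 0.01 ] 0.015 [130  58  34]
oak [0.666 0.137 0.023] 1.526 [57 78 98]
steel [ 0.545 -0.263  0.024] 0.028 [127 133 138]
rb [ 0.458 -0.275  0.024] 0.034 [26 29 32]
ro [ 0.518 -0.393  0.026] 0.032 [25 31 41]
r1 [ 0.553 -0.48   0.03 ] 0.032 [ 26  29 124]
r2 [ 0.41  -0.358  0.023] 0.032 [ 27  30 126]
tin [ 0.669 -0.323  0.027] 0.042 [ 99 130 142]
bot [0.708 0.277 0.151] 0.172 [38 52 94]
vise [ 0.678 -0.105  0.114] 0.118 [44 56 42]
visetop [ 0.56  -0.107  0.096] 0.114 [37 45 37]
nearedge [ 0.487 -0.108  0.085] 0.086 [104 109 114]
brush [ 0.369 -0.103  0.018] 1.526 [137 140 142]
table [0.477 0.039 0.001] 0.006 [ 76  90 102]
vise area maxz 1.5263564510864347 1.5263564510864347
```

View pics/cl.png

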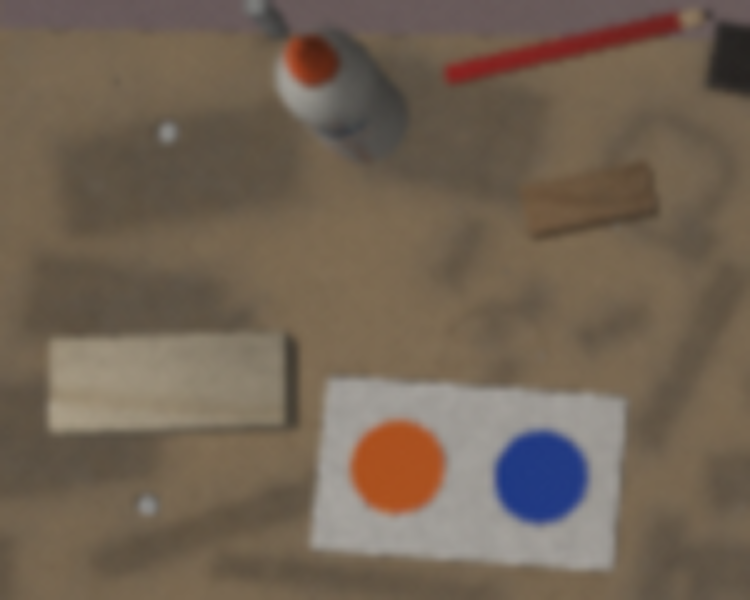

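View pics/cr.png

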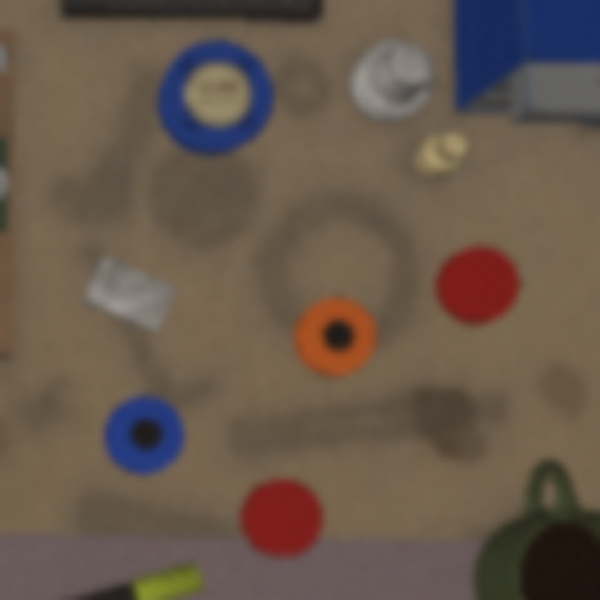

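Both crops agree with the description. The blue and orange rings carry a black dot (crop (145,434) and (337,335)), while the two plain red ones do not and the tin has a cream label. So the two dotted pucks are the risers. Next I measure all poses.

```bash
cat >> h.py <<'E'
def blob(c,f,box,k=4):
    "largest blob of a test f(H,S,V,bgr) in box u0,v0,u1,v1 (upsampled k): contour in full pixel coords"
    u0,v0,u1,v1=box;im=cv2.cvtColor(c["color"],cv2.COLOR_RGB2BGR)[v0:v1,u0:u1]
    im=cv2.resize(im,None,fx=k,fy=k,interpolation=cv2.INTER_CUBIC)
    h,s,v=[x.astype(int) for x in cv2.split(cv2.cvtColor(im,cv2.COLOR_BGR2HSV))]
    m=cv2.morphologyEx(f(h,s,v).astype(np.uint8),cv2.MORPH_OPEN,np.ones((5,5)))
    q=max(cv2.findContours(m,cv2.RETR_EXTERNAL,cv2.CHAIN_APPROX_NONE)[0],key=cv2.contourArea)[:,0]
    return (q+.5)/k-.5+[u0,v0]
def rect(c,q,h):
    "centre, sides (mm), yaw of the long side from world y, of a contour taken at height h"
    p=proj_plane(c,q,h)[:,:2].astype(np.float32)*1000
    M=cv2.moments(p.reshape(-1,1,2));cen=np.array([M["m10"],M["m01"]])/M["m00"]
    r=cv2.minAreaRect(p);b=cv2.boxPoints(r);e=[b[1]-b[0],b[2]-b[1]];l=max(e,key=np.linalg.norm)
    l=l*np.sign(l[1]);return np.round(cen,1),np.round(r[0],1),np.round(sorted(r[1]),1),round(float(np.arctan2(-l[0],l[1])),3)
E
cat > m.py <<'E'
from h import *
c=dict(np.load("top0.npz"))
hsv=cv2.cvtColor(c["color"],cv2.COLOR_RGB2HSV)
for n,p in dict(pine=(106,196),table1=(106,180),oak=(190,159),tab2=(190,170),steel=(317,199),tab3=(330,215),board=(166,225)).items(): print(n,hsv[p[1],p[0]])
for n,f,b,h in [("so",lambda h,s,v:((h<15)|(h>170))&(s>150)&(v>100),(138,195,168,230),.008),
 ("sb",lambda h,s,v:(h>100)&(h<130)&(s>110),(166,198,195,232),.008),
 ("board",lambda h,s,v:(v>115)&(s<35)|(s>150),(130,190,205,240),.006),
 ("pine",lambda h,s,v:(v>118)&(s<90),(75,180,133,212),.038),
 ("oak",lambda h,s,v:(v<110)&(h>5)&(h<25),(172,150,208,170),.022),
 ("steel",lambda h,s,v:(s<50)&(v>90),(305,187,331,211),.020),
 ("rb",lambda h,s,v:(h>100)&(h<130)&(s>110),(308,215,334,240),.02),
 ("ro",lambda h,s,v:((h<15)|(h>170))&(s>150)&(v>100),(346,195,372,220),.02),
 ("rbdot",lambda h,s,v:v<75,(316,222,326,232),.025),
 ("rodot",lambda h,s,v:v<75,(354,202,364,212),.025)]:
    try: q=blob(c,f,b);print(n,rect(c,q,h),"pix",q.min(0),q.max(0))
    except Exception as e: print(n,e)
E
python3 m.py
```

```text
pine [ 19  53 150]
table1 [17 64 92]
oak [ 15 107  98]
tab2 [ 17  89 120]
steel [ 16  20 138]
tab3 [ 17  78 111]
board [ 19  13 160]
so (array([495.3, 255.3]), array([495.4, 255.8]), array([54.8, 55.1]), -1.532) pix [142.125 204.125] [159.625 221.625]
sb (array([490.3, 165.4]), array([490.5, 164.8]), array([54.8, 55.1]), -1.535) pix [171.125 206.125] [188.625 223.625]
board (array([492.5, 210.3]), array([492.6, 210.5]), array([110. , 190.1]), -0.059) pix [134.125 195.125] [196.625 233.125]
pine (array([544.5, 393.5]), array([552.1, 389. ]), array([ 76.3, 161. ]), 0.072) pix [ 80.375 179.625] [132.375 206.125]
oak (array([666.7, 136.7]), array([664.7, 138.5]), array([ 63.5, 113.6]), 0.015) pix [171.625 149.625] [207.375 169.375]
steel (array([ 547. , -264.3]), array([ 546.8, -264.3]), array([33.5, 51.7]), -0.415) pix [308.625 191.125] [326.125 205.625]
rb (array([ 459.2, -273.4]), array([ 459.2, -273.2]), array([44.2, 46.7]), 0.392) pix [313.125 219.375] [327.875 233.875]
ro (array([ 522.3, -393. ]), array([ 522.2, -393. ]), array([47.9, 51.2]), 0.785) pix [350.375 199.125] [366.625 214.625]
rbdot (array([ 459.4, -273.8]), array([ 459. , -273.8]), array([16.2, 17.9]), 0.014) pix [317.875 223.875] [323.625 229.125]
rodot (array([ 522.5, -394.1]), array([ 522.5, -394.4]), array([14. , 14.2]), 1.554) pix [357.125 204.375] [361.625 208.875]
```

```bash
cat >> h.py <<'E'
from scipy.spatial.transform import Rotation as Ro
def go(x,y,z,psi,o=None):
    "mm, rad: print shift/turn in tool axes from the present pose; psi = heading of the tool x"
    o=o or get_obs();A=Ro.from_quat(o["ee_rot"])
    B=Ro.from_matrix(np.c_[[np.cos(psi),np.sin(psi),0],[np.sin(psi),-np.cos(psi),0],[0,0,-1]])
    p=np.array([x,y,z])/1000;d=A.inv().apply(p-o["position"]);t=(A.inv()*B).as_rotvec()
    print("to",(x,y,z,psi),"d",np.round(d,4).tolist(),"turn",np.round(t,4).tolist(),"rows",max(np.linalg.norm(d)/.0625,np.linalg.norm(t)/.186).round(1))
E
python3 - <<'E'
from h import *
c=dict(np.load("top0.npz"))
for n,f,b,h in [("pine",lambda h,s,v:(v>125)&(s<80)&(h<30),(78,183,134,209),.038),("pine",lambda h,s,v:(v>115)&(s<66)&(h<30),(78,183,134,209),.038),
 ("oak",lambda h,s,v:(s>95)&(v<112),(174,148,206,170),.022),("oak",lambda h,s,v:(s>100),(174,148,206,170),.022)]:
    q=blob(c,f,b);print(n,rect(c,q,h),"pix",q.min(0),q.max(0))
go(522,-394,150,1.571);go(522,-394,15,1.571)
E
```

```text
pine (array([542.9, 396.4]), array([543.1, 395.4]), array([ 57.8, 143.4]), 0.05) pix [ 81.125 186.625] [127.625 205.875]
pine (array([543.2, 395.5]), array([543. , 395.2]), array([ 59.9, 144.6]), 0.052) pix [ 80.875 186.125] [127.875 206.125]
oak (array([665.4, 137.7]), array([664.5, 139. ]), array([35.4, 81.8]), 0.234) pix [175.875 152.375] [202.125 167.125]
oak (array([664.5, 142.1]), array([664.1, 139.3]), array([32.5, 78.9]), 0.217) pix [176.375 152.875] [201.625 166.375]
to (522, -394, 150, 1.571) d [0.3138, -0.0507, 0.0916] turn [-0.0012, -0.0007, -1.1472] rows 6.2
to (522, -394, 15, 1.571) d [0.3138, -0.0506, 0.2266] turn [-0.0012, -0.0007, -1.1472] rows 6.2
```

The manual's scale: shifts go in shares of 0.75 m and turns go in shares of pi rad. Converting my numbers, 0.314 m / 0.75 = 0.4187, 0.16 m / 0.75 = 0.2133, -1.147 rad / 3.1416 = -0.3651.

Request:
move_arm --plan '[{"delta_pos":[0.4187,-0.068,0],"turn":[0,0,-0.3651],"fingers":0.2},{"delta_pos":[0.4187,-0.068,0],"turn":[0,0,-0.3651],"fingers":0.2},{"delta_pos":[0.4187,-0.068,0],"turn":[0,0,-0.3651],"fingers":0.2},{"delta_pos":[0.4187,-0.068,0],"turn":[0,0,-0.3651],"fingers":0.2},{"delta_pos":[0.4187,-0.068,0],"turn":[0,0,-0.3651],"fingers":0.2},{"delta_pos":[0.4187,-0.068,0],"turn":[0,0,-0.3651],"fingers":0.2},{"delta_pos":[0.4187,-0.068,0],"turn":[0,0,-0.3651],"fingers":0.2},{"delta_pos":[0.4187,-0.068,0.08],"turn":[0,0,-0.3651],"fingers":0.2},{"delta_pos":[0.4187,-0.068,0.16],"turn":[0,0,-0.3651],"fingers":0.2},{"delta_pos":[0.4187,-0.068,0.2133],"turn":[0,0,-0.3651],"fingers":0.2},{"delta_pos":[0.4187,-0.068,0.2133],"turn":[0,0,-0.3651],"fingers":0.2}]' --force 40

```text
clock: 1.48
position: [0.5192, -0.3942, 0.0791]
ee_rot: [0.709, 0.705, -0.001, -0.003]
ft_force: [0.5, -0.2, 0.7]
grip_width: 0.797
grasp_force: 0.0
```

```bash
python3 - <<'E'
from h import *
go(522,-394,15,1.571)
c=camera("scene");cv2.imwrite("pics/s1.png",cv2.resize(c["color"][150:300,250:450,::-1],(800,600),interpolation=2))
E
```

```text
to (522, -394, 15, 1.571) d [0.0, 0.0032, 0.0641] turn [-0.0057, -0.0031, -0.0052] rows 1.0
```

View pics/s1.png

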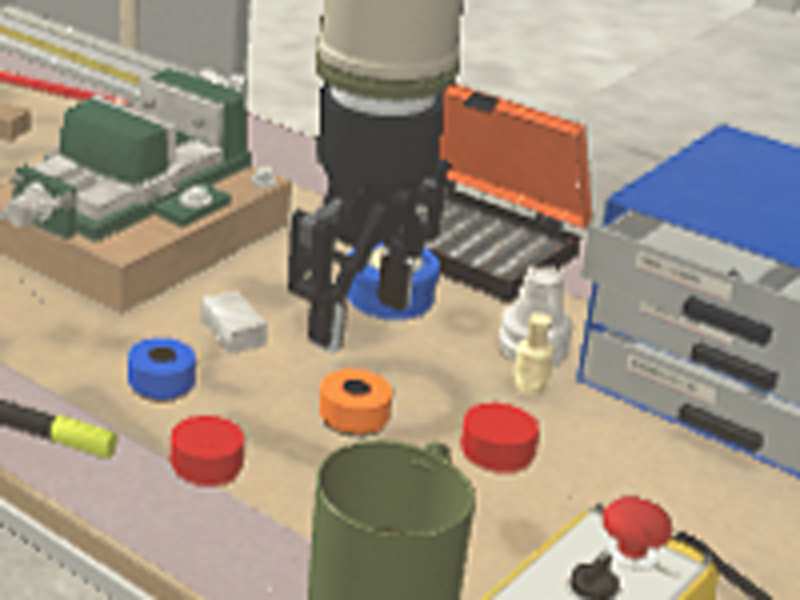

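The crop shows the open fingers over the orange riser (355,400), with the blue riser at (162,368) and the red look-alikes clear at (207,450) and (500,437). I'll descend and grip.

Converted, 0.065 m / 0.75 = 0.0867, 0.05 m / 0.75 = 0.0667.

Request:
move_arm --plan '[{"delta_pos":[0,0.0013,0.04],"turn":[0,0,0],"fingers":0.2},{"delta_pos":[0,0.0013,0.0667],"turn":[0,0,0],"fingers":0.2},{"delta_pos":[0,0.0013,0.0867],"turn":[0,0,0],"fingers":0.2},{"delta_pos":[0,0.0013,0.0867],"turn":[0,0,0],"fingers":0.2},{"delta_pos":[0,0.0013,0.0867],"turn":[0,0,0],"fingers":0.6},{"delta_pos":[0,0.0013,0.0867],"turn":[0,0,0],"fingers":0.6},{"delta_pos":[0,0.0013,0.0867],"turn":[0,0,0],"fingers":0.6},{"delta_pos":[0,0.0013,0.0867],"turn":[0,0,0],"fingers":0.6},{"delta_pos":[0,0.0013,0.0867],"turn":[0,0,0],"fingers":0.6}]' --force 40

```text
clock: 2.65
position: [0.5241, -0.3946, 0.0187]
ee_rot: [0.707, 0.707, 0.0, 0.001]
ft_force: [-0.8, -0.1, 6.5]
grip_width: 0.545
grasp_force: 41.5
```

```bash
python3 - <<'E'
from h import *
print(get_obs()["joint_pos"].round(3))
go(522,-394,230,1.571);go(495.2,255.3,230,1.571);go(495.2,255.3,26,1.571)
E
```

```text
[ 0.823  0.62  -0.333  1.567  0.229  0.99   0.422]
to (522, -394, 230, 1.571) d [0.0003, -0.0017, -0.2113] turn [0.0019, 0.0014, -0.0003] rows 3.4
to (495.2, 255.3, 230, 1.571) d [0.6496, -0.0286, -0.2122] turn [0.0019, 0.0014, -0.0003] rows 10.9
to (495.2, 255.3, 26, 1.571) d [0.6499, -0.029, -0.0082] turn [0.0019, 0.0014, -0.0003] rows 10.4
```

Converted, 0.53 m / 0.75 = 0.7067, 0.23 m / 0.75 = 0.3067.

Request:
move_arm --plan '[{"delta_pos":[0,0,-0.0667],"turn":[0,0,0],"fingers":0.6},{"delta_pos":[0,0,-0.1333],"turn":[0,0,0],"fingers":0.6},{"delta_pos":[0,0,-0.2],"turn":[0,0,0],"fingers":0.6},{"delta_pos":[0.0667,-0.0027,-0.2667],"turn":[0,0,0],"fingers":0.6},{"delta_pos":[0.1467,-0.0067,-0.28],"turn":[0,0,0],"fingers":0.6},{"delta_pos":[0.2267,-0.0107,-0.28],"turn":[0,0,0],"fingers":0.6},{"delta_pos":[0.3067,-0.0133,-0.28],"turn":[0,0,0],"fingers":0.6},{"delta_pos":[0.3867,-0.0173,-0.28],"turn":[0,0,0],"fingers":0.6},{"delta_pos":[0.4667,-0.0213,-0.28],"turn":[0,0,0],"fingers":0.6},{"delta_pos":[0.5467,-0.0253,-0.28],"turn":[0,0,0],"fingers":0.6},{"delta_pos":[0.6267,-0.028,-0.28],"turn":[0,0,0],"fingers":0.6},{"delta_pos":[0.7067,-0.032,-0.28],"turn":[0,0,0],"fingers":0.6}]'

```text
clock: 4.15
position: [0.4989, 0.1376, 0.2277]
ee_rot: [0.707, 0.707, 0.0, 0.001]
ft_force: [1.0, 1.0, -1.5]
grip_width: 0.545
grasp_force: 41.4
```

```bash
python3 - <<'E'
from h import *
print(get_obs()["joint_pos"].round(3));go(495.2,255.3,100,1.571);go(495.2,255.3,27,1.571)
E
```

```text
[ 0.311  0.169 -0.733  1.732  0.118  1.285 -0.448]
to (495.2, 255.3, 100, 1.571) d [0.1178, -0.0039, 0.1276] turn [0.001, 0.0006, -0.0006] rows 2.8
to (495.2, 255.3, 27, 1.571) d [0.1178, -0.004, 0.2006] turn [0.001, 0.0006, -0.0006] rows 3.7
```

Converted, 0.18 m / 0.75 = 0.24, 0.1178 m / 0.75 = 0.1571.

Request:
move_arm --plan '[{"delta_pos":[0.0667,-0.0027,0],"turn":[0,0,0],"fingers":0.6},{"delta_pos":[0.1467,-0.0053,0],"turn":[0,0,0],"fingers":0.6},{"delta_pos":[0.1571,-0.0053,0.0667],"turn":[0,0,0],"fingers":0.6},{"delta_pos":[0.1571,-0.0053,0.1467],"turn":[0,0,0],"fingers":0.6},{"delta_pos":[0.1571,-0.0053,0.2],"turn":[0,0,0],"fingers":0.6},{"delta_pos":[0.1571,-0.0053,0.24],"turn":[0,0,0],"fingers":0.6},{"delta_pos":[0.1571,-0.0053,0.24],"turn":[0,0,0],"fingers":0.6},{"delta_pos":[0.1571,-0.0053,0.24],"turn":[0,0,0],"fingers":0.6}]'

```text
clock: 5.15
position: [0.4959, 0.2542, 0.0487]
ee_rot: [0.707, 0.707, 0.001, 0.0]
ft_force: [0.8, 0.4, -0.6]
grip_width: 0.545
grasp_force: 41.5
```

```bash
python3 - <<'E'
from h import *
go(495.2,255.3,27.5,1.571)
E
```

```text
to (495.2, 255.3, 27.5, 1.571) d [0.0011, -0.0008, 0.0212] turn [0.0015, -0.0006, -0.0002] rows 0.3
```

Converted, 0.0215 m / 0.75 = 0.0287, 0.001 m / 0.75 = 0.0013.

Request:
move_arm --plan '[{"delta_pos":[0.0013,-0.0011,0.0133],"turn":[0,0,0],"fingers":0.6},{"delta_pos":[0.0013,-0.0011,0.024],"turn":[0,0,0],"fingers":0.6},{"delta_pos":[0.0013,-0.0011,0.0287],"turn":[0,0,0],"fingers":0.6},{"delta_pos":[0.0013,-0.0011,0.0287],"turn":[0,0,0],"fingers":0.6}]'

```text
clock: 5.65
position: [0.4944, 0.2545, 0.0266]
ee_rot: [0.707, 0.707, -0.001, 0.0]
ft_force: [-6.1, -3.4, 13.9]
grip_width: 0.547
grasp_force: 42.6
```

Contact. Release and retreat.

Converted, -0.33 m / 0.75 = -0.44, -0.001 m / 0.75 = -0.0013, 0.3 rad / 3.1416 = 0.0955.

Request:
move_arm --plan '[{"delta_pos":[0,0,-0.0013],"turn":[0,0,0],"fingers":0.2},{"delta_pos":[0,0,-0.0013],"turn":[0,0,0],"fingers":0.2},{"delta_pos":[0,0,-0.0013],"turn":[0,0,0],"fingers":0.2},{"delta_pos":[0,0,-0.04],"turn":[0,0,0],"fingers":0.2},{"delta_pos":[0,0,-0.1067],"turn":[0,0,0],"fingers":0.2},{"delta_pos":[0,0,-0.1867],"turn":[0,0,0],"fingers":0.2},{"delta_pos":[-0.04,0,-0.2533],"turn":[0,0,0],"fingers":0.2},{"delta_pos":[-0.12,-0.0067,-0.2667],"turn":[0,0,0],"fingers":0.2},{"delta_pos":[-0.2,-0.0133,-0.2667],"turn":[0,0,0],"fingers":0.2},{"delta_pos":[-0.28,-0.0187,-0.2667],"turn":[0,0,0.0318],"fingers":0.2},{"delta_pos":[-0.36,-0.024,-0.2667],"turn":[0,0,0.0637],"fingers":0.2},{"delta_pos":[-0.44,-0.0293,-0.2667],"turn":[0,0,0.0955],"fingers":0.2}]'

```text
clock: 7.15
position: [0.472, -0.0773, 0.226]
ee_rot: [0.806, 0.592, 0.0, 0.0]
ft_force: [0.4, -1.0, 0.8]
grip_width: 0.802
grasp_force: 0.0
```

```bash
cat > look.py <<'E'
from h import *
import sys
c=camera("top");np.savez("t.npz",**c)
org=lambda h,s,v:((h<15)|(h>170))&(s>150)&(v>100)
blu=lambda h,s,v:(h>100)&(h<130)&(s>110)
dk=lambda h,s,v:v<75
def show(n,f,b,h):
    try: q=blob(c,f,b);print(n,rect(c,q,h))
    except Exception as e: print(n,"none")
show("ro dot",dk,(142,201,162,224),.033)
show("rb dot",dk,(170,203,191,226),.033)
show("rb old",dk,(316,222,326,232),.025)
E
python3 - <<'E'
from look import *
go(459.3,-273.8,150,1.03);go(459.3,-273.8,18,1.03)
E
```

```text
ro dot (array([494.6, 255. ]), array([494.5, 255.2]), array([13.9, 14.8]), 0.014)
rb dot none
rb old (array([ 459.5, -273.8]), array([ 459.4, -273.8]), array([17.1, 17.8]), -0.006)
to (459.3, -273.8, 150, 1.03) d [-0.1817, 0.0476, 0.0762] turn [0.0007, 0.0032, 0.2234] rows 3.2
to (459.3, -273.8, 18, 1.03) d [-0.1813, 0.0475, 0.2082] turn [0.0007, 0.0032, 0.2234] rows 4.5
```

Converted, -0.1815 m / 0.75 = -0.242, 0.0475 m / 0.75 = 0.0633, 0.223 rad / 3.1416 = 0.071.

Request:
move_arm --plan '[{"delta_pos":[-0.08,0.0213,0],"turn":[0,0,0.0318],"fingers":0.2},{"delta_pos":[-0.16,0.0427,0],"turn":[0,0,0.0637],"fingers":0.2},{"delta_pos":[-0.242,0.0633,0],"turn":[0,0,0.071],"fingers":0.2},{"delta_pos":[-0.242,0.0633,0.0667],"turn":[0,0,0.071],"fingers":0.2},{"delta_pos":[-0.242,0.0633,0.1467],"turn":[0,0,0.071],"fingers":0.2},{"delta_pos":[-0.242,0.0633,0.2],"turn":[0,0,0.071],"fingers":0.2},{"delta_pos":[-0.242,0.0633,0.2],"turn":[0,0,0.071],"fingers":0.2},{"delta_pos":[-0.242,0.0633,0.2],"turn":[0,0,0.071],"fingers":0.2}]'

```text
clock: 8.2
position: [0.4653, -0.263, 0.0775]
ee_rot: [0.866, 0.5, 0.001, 0.001]
ft_force: [-0.2, 0.5, -0.0]
grip_width: 0.795
grasp_force: 0.0
```

```bash
python3 -c "
from h import *
go(459.3,-273.8,18,1.03)"
```

```text
to (459.3, -273.8, 18, 1.03) d [-0.0124, 0.0001, 0.0595] turn [0.0021, -0.0002, 0.0181] rows 1.0
```

Converted, 0.0595 m / 0.75 = 0.0793, 0.05 m / 0.75 = 0.0667, 0.018 rad / 3.1416 = 0.0057.

Request:
move_arm --plan '[{"delta_pos":[-0.0167,0,0],"turn":[0,0,0.0057],"fingers":0.2},{"delta_pos":[-0.0167,0,0.04],"turn":[0,0,0.0057],"fingers":0.2},{"delta_pos":[-0.0167,0,0.0667],"turn":[0,0,0.0057],"fingers":0.2},{"delta_pos":[-0.0167,0,0.0793],"turn":[0,0,0.0057],"fingers":0.2},{"delta_pos":[-0.0167,0,0.0793],"turn":[0,0,0.0057],"fingers":0.2},{"delta_pos":[-0.0167,0,0.0793],"turn":[0,0,0.0057],"fingers":0.6},{"delta_pos":[-0.0167,0,0.0793],"turn":[0,0,0.0057],"fingers":0.6},{"delta_pos":[-0.0167,0,0.0793],"turn":[0,0,0.0057],"fingers":0.6},{"delta_pos":[-0.0167,0,0.0793],"turn":[0,0,0.0057],"fingers":0.6},{"delta_pos":[-0.0167,0,0.0793],"turn":[0,0,0.0057],"fingers":0.6}]' --force 40

```text
clock: 9.45
position: [0.4587, -0.2741, 0.0177]
ee_rot: [0.87, 0.492, 0.0, 0.001]
ft_force: [-2.1, 0.9, 5.5]
grip_width: 0.548
grasp_force: 40.5
```

```bash
python3 -c "
from h import *
go(459.3,-273.8,230,1.571);go(490.2,165.4,230,1.515)"
```

```text
to (459.3, -273.8, 230, 1.571) d [0.0005, 0.0008, -0.2123] turn [0.0018, 0.0009, -0.5412] rows 3.4
to (490.2, 165.4, 230, 1.515) d [0.3929, -0.1989, -0.2128] turn [0.0019, 0.0008, -0.4852] rows 7.8
```

Converted, 0.393 m / 0.75 = 0.524, 0.35 m / 0.75 = 0.4667, -0.485 rad / 3.1416 = -0.1544.

Request:
move_arm --plan '[{"delta_pos":[0,0,-0.0667],"turn":[0,0,0],"fingers":0.6},{"delta_pos":[0,0,-0.1333],"turn":[0,0,0],"fingers":0.6},{"delta_pos":[0,0,-0.2133],"turn":[0,0,0],"fingers":0.6},{"delta_pos":[0,0,-0.2827],"turn":[0,0,0],"fingers":0.6},{"delta_pos":[0.0667,-0.0333,-0.2827],"turn":[0,0,-0.0318],"fingers":0.6},{"delta_pos":[0.1333,-0.0667,-0.2827],"turn":[0,0,-0.0637],"fingers":0.6},{"delta_pos":[0.2,-0.1013,-0.2827],"turn":[0,0,-0.0955],"fingers":0.6},{"delta_pos":[0.2667,-0.1347,-0.2827],"turn":[0,0,-0.1273],"fingers":0.6},{"delta_pos":[0.3333,-0.1693,-0.2827],"turn":[0,0,-0.1544],"fingers":0.6},{"delta_pos":[0.4,-0.2027,-0.2827],"turn":[0,0,-0.1544],"fingers":0.6},{"delta_pos":[0.4667,-0.236,-0.2827],"turn":[0,0,-0.1544],"fingers":0.6},{"delta_pos":[0.524,-0.2653,-0.2827],"turn":[0,0,-0.1544],"fingers":0.6}]'

```text
clock: 10.95
position: [0.4897, 0.1679, 0.2293]
ee_rot: [0.726, 0.687, 0.001, 0.001]
ft_force: [0.8, -0.9, -0.1]
grip_width: 0.539
grasp_force: 41.6
```

Converted, 0.18 m / 0.75 = 0.24, 0.16 m / 0.75 = 0.2133.

Request:
move_arm --plan '[{"delta_pos":[0,0,0],"turn":[0,0,0],"fingers":0.6},{"delta_pos":[0,0,0.08],"turn":[0,0,0],"fingers":0.6},{"delta_pos":[0,0,0.16],"turn":[0,0,0],"fingers":0.6},{"delta_pos":[0,0,0.2133],"turn":[0,0,0],"fingers":0.6},{"delta_pos":[0,0,0.24],"turn":[0,0,0],"fingers":0.6},{"delta_pos":[0,0,0.24],"turn":[0,0,0],"fingers":0.6},{"delta_pos":[0,0,0.24],"turn":[0,0,0],"fingers":0.6},{"delta_pos":[0,0,0.24],"turn":[0,0,0],"fingers":0.6}]'

```text
clock: 11.95
position: [0.4909, 0.166, 0.0498]
ee_rot: [0.727, 0.687, 0.001, 0.001]
ft_force: [-0.6, 1.0, -0.9]
grip_width: 0.545
grasp_force: 41.6
```

```bash
python3 -c "
from h import *
go(490.4,165.5,26.3,1.515)"
```

```text
to (490.4, 165.5, 26.3, 1.515) d [-0.0005, -0.0005, 0.0235] turn [0.0026, -0.0004, -0.0005] rows 0.4
```

Converted, -0.18 m / 0.75 = -0.24, 0.0235 m / 0.75 = 0.0313.

Request:
move_arm --plan '[{"delta_pos":[-0.0007,-0.0007,0.016],"turn":[0,0,0],"fingers":0.6},{"delta_pos":[-0.0007,-0.0007,0.0267],"turn":[0,0,0],"fingers":0.6},{"delta_pos":[-0.0007,-0.0007,0.0313],"turn":[0,0,0],"fingers":0.6},{"delta_pos":[-0.0007,-0.0007,0.0313],"turn":[0,0,0],"fingers":0.6},{"delta_pos":[-0.0007,-0.0007,0.0313],"turn":[0,0,0],"fingers":0.2},{"delta_pos":[-0.0007,-0.0007,0.0313],"turn":[0,0,0],"fingers":0.2},{"delta_pos":[-0.0007,-0.0007,0.0313],"turn":[0,0,0],"fingers":0.2},{"delta_pos":[-0.0007,-0.0007,-0.04],"turn":[0,0,0],"fingers":0.1},{"delta_pos":[-0.0007,-0.0007,-0.12],"turn":[0,0,0],"fingers":0.0},{"delta_pos":[-0.0007,-0.0007,-0.2],"turn":[0,0,0],"fingers":0.0},{"delta_pos":[0,0.0667,-0.24],"turn":[0,0,0],"fingers":0.0},{"delta_pos":[0,0.1467,-0.24],"turn":[0,0,0],"fingers":0.0}]'

```text
clock: 13.45
position: [0.6023, 0.1597, 0.2324]
ee_rot: [0.727, 0.687, 0.002, 0.002]
ft_force: [1.2, 0.2, 0.9]
grip_width: 1.003
grasp_force: 0.0
```

Request:
move_arm --plan '[{"delta_pos":[0,0.08,0],"turn":[0,0,0],"fingers":0},{"delta_pos":[0,0.16,0],"turn":[0,0,0],"fingers":0},{"delta_pos":[0,0.16,0],"turn":[0,0,0],"fingers":0},{"delta_pos":[0,0.16,0],"turn":[0,0,0],"fingers":0}]'

```text
clock: 13.95
position: [0.7189, 0.1537, 0.2276]
ee_rot: [0.726, 0.687, -0.0, -0.001]
ft_force: [-0.3, 0.8, 0.2]
grip_width: 1.0
grasp_force: 0.0
```

```bash
python3 - <<'E'
from look import *
show("pine",lambda h,s,v:(v>125)&(s<80)&(h<30),(78,183,134,209),.038)
show("pine",lambda h,s,v:(v>115)&(s<66)&(h<30),(78,183,134,209),.038)
cv2.imwrite("pics/t2.png",cv2.resize(c["color"][120:240,72:222,::-1],(750,600),interpolation=2))
go(543,395.3,230,1.571+.05);go(543,395.3,120,1.571+.05)
E
```

```text
ro dot (array([494.6, 255. ]), array([494.5, 255.2]), array([13.9, 14.8]), 0.014)
rb dot (array([489. , 165.6]), array([488.8, 165.3]), array([17., 17.]), 0.014)
rb old none
pine (array([542.9, 396.6]), array([543.3, 395.4]), array([ 57.8, 143.3]), 0.053)
pine (array([543.2, 395.5]), array([543.2, 395.2]), array([ 59.4, 144.6]), 0.051)
to (543, 395.3, 230, 1.621) d [0.2316, -0.1885, -0.0013] turn [-0.0001, -0.0003, -0.1049] rows 4.8
to (543, 395.3, 120, 1.621) d [0.2316, -0.1885, 0.1087] turn [-0.0001, -0.0003, -0.1049] rows 5.1
```

View pics/t2.png

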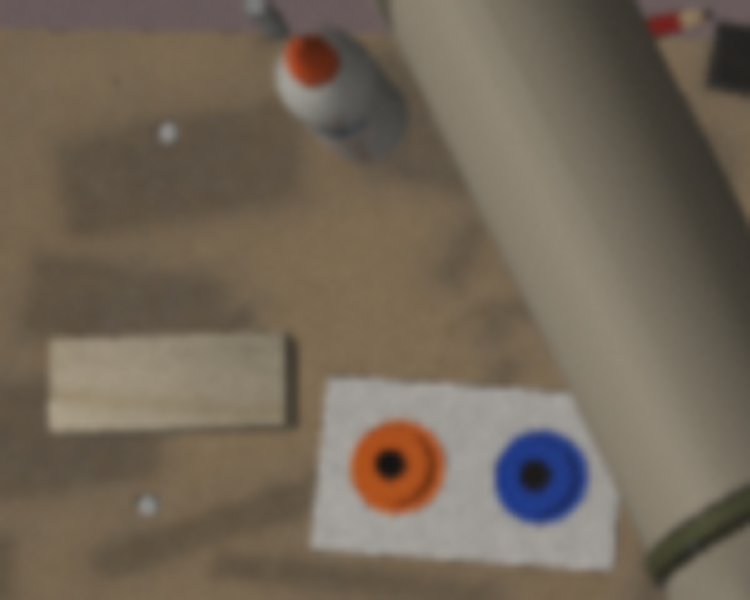

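Both risers sit centred on their spots: dots at crop (391,464) and (535,475), about 1 mm off by measurement. Now the pine, at crop (168,382).

Converted, 0.2316 m / 0.75 = 0.3088, 0.02 m / 0.75 = 0.0267, -0.105 rad / 3.1416 = -0.0334.

Request:
move_arm --plan '[{"delta_pos":[0,-0.08,0],"turn":[0,0,0],"fingers":0},{"delta_pos":[0,-0.16,0],"turn":[0,0,0],"fingers":0},{"delta_pos":[0,-0.2513,0],"turn":[0,0,0],"fingers":0},{"delta_pos":[0.08,-0.2513,0],"turn":[0,0,-0.0334],"fingers":0},{"delta_pos":[0.16,-0.2513,0],"turn":[0,0,-0.0334],"fingers":0},{"delta_pos":[0.24,-0.2513,0],"turn":[0,0,-0.0334],"fingers":0},{"delta_pos":[0.3088,-0.2513,0.0267],"turn":[0,0,-0.0334],"fingers":0},{"delta_pos":[0.3088,-0.2513,0.1067],"turn":[0,0,-0.0334],"fingers":0},{"delta_pos":[0.3088,-0.2513,0.1733],"turn":[0,0,-0.0334],"fingers":0},{"delta_pos":[0.3088,-0.2513,0.1867],"turn":[0,0,-0.0334],"fingers":0},{"delta_pos":[0.3088,-0.2513,0.1867],"turn":[0,0,-0.0334],"fingers":0},{"delta_pos":[0.3088,-0.2513,0.1867],"turn":[0,0,-0.0334],"fingers":0}]'

```text
clock: 15.5
position: [0.5451, 0.3955, 0.0914]
ee_rot: [0.69, 0.724, 0.002, 0.001]
ft_force: [0.1, 0.3, 0.4]
grip_width: 0.999
grasp_force: 0.0
```

```bash
python3 -c "
from h import *
go(543,395.3,22,1.622)"
```

```text
to (543, 395.3, 22, 1.622) d [-0.0003, -0.0024, 0.0694] turn [0.0036, -0.002, -0.0024] rows 1.1
```

Converted, 0.069 m / 0.75 = 0.092, -0.0024 m / 0.75 = -0.0032, 0.002 rad / 3.1416 = 0.0006.

Request:
move_arm --plan '[{"delta_pos":[-0.0004,-0.0032,0.0133],"turn":[0.0006,-0.0003,0],"fingers":0},{"delta_pos":[-0.0004,-0.0032,0.04],"turn":[0.0006,-0.0003,0],"fingers":0},{"delta_pos":[-0.0004,-0.0032,0.0733],"turn":[0.0006,-0.0003,0],"fingers":0},{"delta_pos":[-0.0004,-0.0032,0.092],"turn":[0.0006,-0.0003,0],"fingers":0},{"delta_pos":[-0.0004,-0.0032,0.092],"turn":[0.0006,-0.0003,0],"fingers":0},{"delta_pos":[-0.0004,-0.0032,0.092],"turn":[0.0006,-0.0003,0],"fingers":0.5},{"delta_pos":[-0.0004,-0.0032,0.092],"turn":[0.0006,-0.0003,0],"fingers":0.5},{"delta_pos":[-0.0004,-0.0032,0.092],"turn":[0.0006,-0.0003,0],"fingers":0.5},{"delta_pos":[-0.0004,-0.0032,0.092],"turn":[0.0006,-0.0003,0],"fingers":0.5},{"delta_pos":[-0.0004,-0.0032,0.092],"turn":[0.0006,-0.0003,0],"fingers":0.5}]' --force 60

```text
clock: 16.75
position: [0.5424, 0.3948, 0.0205]
ee_rot: [0.69, 0.724, -0.0, -0.0]
ft_force: [-0.4, -0.4, 6.0]
grip_width: 0.666
grasp_force: 65.9
```

```bash
python3 -c "
from h import *
go(491.8,210.3,130,1.513)"
```

```text
to (491.8, 210.3, 130, 1.513) d [-0.1818, -0.0596, -0.1095] turn [-0.0004, 0.0, 0.1067] rows 3.5
```

Converted, -0.1818 m / 0.75 = -0.2424, -0.11 m / 0.75 = -0.1467, 0.107 rad / 3.1416 = 0.0341.

Request:
move_arm --plan '[{"delta_pos":[0,0,-0.04],"turn":[0,0,0],"fingers":0.5},{"delta_pos":[0,0,-0.0933],"turn":[0,0,0],"fingers":0.5},{"delta_pos":[0,0,-0.1467],"turn":[0,0,0],"fingers":0.5},{"delta_pos":[-0.0533,-0.0173,-0.1467],"turn":[0,0,0.0095],"fingers":0.5},{"delta_pos":[-0.1067,-0.0347,-0.1467],"turn":[0,0,0.0159],"fingers":0.5},{"delta_pos":[-0.16,-0.0533,-0.1467],"turn":[0,0,0.0255],"fingers":0.5},{"delta_pos":[-0.2133,-0.0693,-0.1467],"turn":[0,0,0.0341],"fingers":0.5},{"delta_pos":[-0.2424,-0.0795,-0.1467],"turn":[0,0,0.0341],"fingers":0.5},{"delta_pos":[-0.2424,-0.0795,-0.12],"turn":[0,0,0.0341],"fingers":0.5},{"delta_pos":[-0.2424,-0.0795,-0.08],"turn":[0,0,0.0341],"fingers":0.5},{"delta_pos":[-0.2424,-0.0795,-0.0733],"turn":[0,0,0.0341],"fingers":0.5},{"delta_pos":[-0.2424,-0.0795,-0.0733],"turn":[0,0,0.0341],"fingers":0.5}]'

```text
clock: 18.25
position: [0.491, 0.2107, 0.0745]
ee_rot: [0.727, 0.687, -0.001, -0.001]
ft_force: [-0.7, 0.6, -0.6]
grip_width: 0.672
grasp_force: 64.9
```

```bash
python3 -c "
from h import *
c=camera('scene');cv2.imwrite('pics/s3.png',cv2.resize(c['color'][110:230,100:260,::-1],(800,600),interpolation=2))
go(492,210.3,54.5,1.513);print(get_obs()['position'])"
```

```text
to (492, 210.3, 54.5, 1.513) d [-0.0004, 0.0006, 0.0206] turn [-0.0016, 0.0006, 0.0007] rows 0.3
[0.49143931 0.21071829 0.07511822]
```

View pics/s3.png

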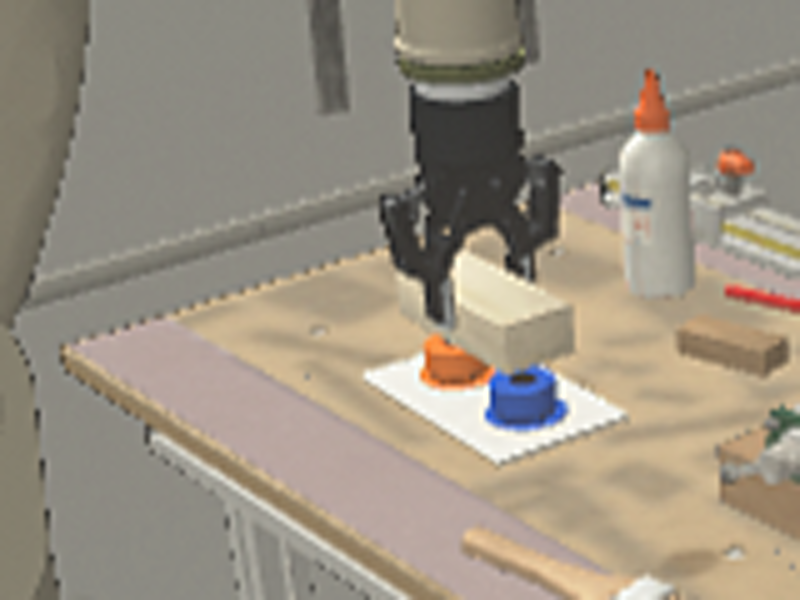

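The pine is held level at (500,310), over both risers (455,360) and (525,395). Lowering.

Converted, 0.021 m / 0.75 = 0.028, -0.0004 m / 0.75 = -0.0005.

Request:
move_arm --plan '[{"delta_pos":[-0.0005,0.0007,0.0133],"turn":[0,0,0],"fingers":0.5},{"delta_pos":[-0.0005,0.0007,0.0227],"turn":[0,0,0],"fingers":0.5},{"delta_pos":[-0.0005,0.0007,0.0267],"turn":[0,0,0],"fingers":0.5},{"delta_pos":[-0.0005,0.0007,0.028],"turn":[0,0,0],"fingers":0.5},{"delta_pos":[-0.0005,0.0007,0.028],"turn":[0,0,0],"fingers":0.5}]'

```text
clock: 18.92
position: [0.4918, 0.2095, 0.0537]
ee_rot: [0.727, 0.686, -0.001, -0.0]
ft_force: [0.4, -0.5, -1.8]
grip_width: 0.672
grasp_force: 65.2
```

Converted, 0.001 m / 0.75 = 0.0013.

Request:
move_arm --plan '[{"delta_pos":[0,0,0.0013],"turn":[0,0,0],"fingers":0.5},{"delta_pos":[0,0,0.0013],"turn":[0,0,0],"fingers":0.5}]'

```text
clock: 19.18
position: [0.4919, 0.2095, 0.0534]
ee_rot: [0.727, 0.686, -0.001, 0.0]
ft_force: [-3.2, -2.7, 7.8]
grip_width: 0.666
grasp_force: 66.2
```

Converted, -0.18 m / 0.75 = -0.24, -0.17 m / 0.75 = -0.2267.

Request:
move_arm --plan '[{"delta_pos":[0,0,-0.0007],"turn":[0,0,0],"fingers":0.0},{"delta_pos":[0,0,-0.0007],"turn":[0,0,0],"fingers":0.0},{"delta_pos":[0,0,-0.0007],"turn":[0,0,0],"fingers":0.0},{"delta_pos":[0,0,-0.0007],"turn":[0,0,0],"fingers":0.0},{"delta_pos":[0,0,-0.0533],"turn":[0,0,0],"fingers":0.0},{"delta_pos":[0,0,-0.1333],"turn":[0,0,0],"fingers":0.0},{"delta_pos":[0,0,-0.2],"turn":[0,0,0],"fingers":0.0},{"delta_pos":[-0.08,0,-0.2267],"turn":[0,0,0],"fingers":0.2},{"delta_pos":[-0.16,0,-0.2267],"turn":[0,0,0],"fingers":0.2},{"delta_pos":[-0.24,0,-0.2267],"turn":[0,0,0],"fingers":0.2},{"delta_pos":[-0.24,0,-0.2267],"turn":[0,0,0],"fingers":0.2}]'

```text
clock: 20.55
position: [0.4814, 0.0246, 0.2227]
ee_rot: [0.73, 0.683, -0.002, 0.0]
ft_force: [-0.8, 0.8, -0.1]
grip_width: 0.799
grasp_force: 0.0
```

```bash
python3 - <<'E'
from look import *
for f in (lambda h,s,v:(v>125)&(s<80)&(s>20)&(h<30),lambda h,s,v:(v>115)&(s>28)&(s<80)&(h<30)): show("pine",f,(134,180,204,240),.071)
show("oak",lambda h,s,v:(s>95)&(v<112),(174,148,206,170),.022)
show("oak",lambda h,s,v:(s>100),(174,148,206,170),.022)
cv2.imwrite("pics/t4.png",cv2.resize(c["color"][130:250,102:252,::-1],(750,600),interpolation=2))
go(664.6,139,230,1.571+.225)
E
```

```text
ro dot none
rb dot none
rb old none
pine (array([491.5, 211.6]), array([492.5, 209.4]), array([ 74.2, 151. ]), 0.054)
pine (array([494. , 205.8]), array([517.4, 205.5]), array([118.8, 151.8]), -0.014)
oak (array([665.2, 138.6]), array([664.7, 139.2]), array([35.1, 81.6]), 0.239)
oak (array([664.5, 143.3]), array([664.9, 140.4]), array([32.5, 77.8]), 0.247)
to (664.6, 139, 230, 1.796) d [0.1225, 0.1757, -0.0077] turn [-0.0019, 0.0017, -0.2876] rows 3.4
```

View pics/t4.png

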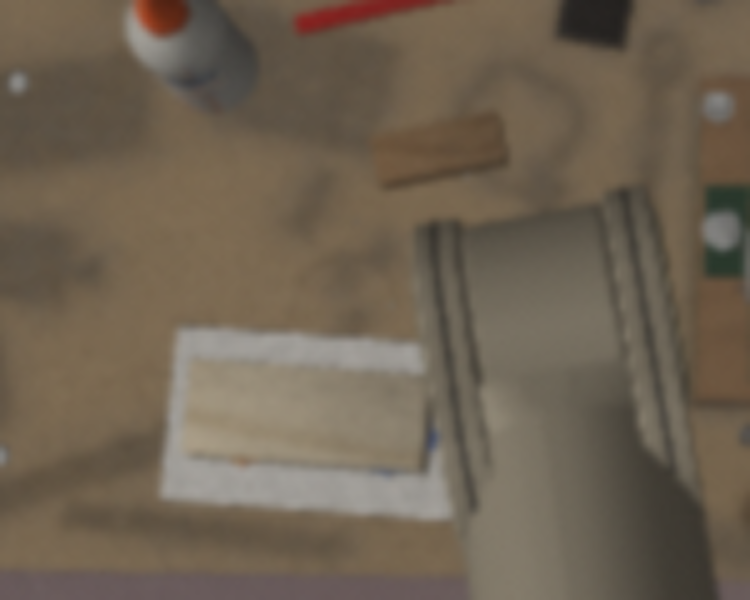

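The pine lies across both risers on the board, with top corners at about (188,360), (430,378), (424,470) and (184,457). The oak is undisturbed at (442,150). I'll convert the corners and head for the oak.

```bash
python3 - <<'E'
from h import *
c=dict(np.load("t.npz"))
p=np.array([(188,360),(430,378),(424,470),(184,457)])/5+[101.6,129.6]
P=proj_plane(c,p,.071)*1000;print(P.round(1),P.mean(0).round(1),np.arctan2(-(P[0]-P[1])[0],(P[0]-P[1])[1]),np.arctan2(-(P[3]-P[2])[0],(P[3]-P[2])[1]))
p=np.array([(375,140),(497,112),(508,160),(385,188)])/5+[101.6,129.6]
P=proj_plane(c,p,.022)*1000;print(P.mean(0).round(1))
go(664.7,139.2,230,1.571+.237);go(664.7,139.2,70,1.571+.237)
E
```

```text
[[523.  279.9  71. ]
 [514.2 133.9  71. ]
 [458.8 135.8  71. ]
 [464.5 279.7  71. ]] [490.1 207.3  71. ] -0.06024693734125334 -0.039934218043414606
[664.4 137.2  22. ]
to (664.7, 139.2, 230, 1.8079999999999998) d [0.1227, 0.1758, -0.0077] turn [-0.0019, 0.0017, -0.2996] rows 3.4
to (664.7, 139.2, 70, 1.8079999999999998) d [0.123, 0.1761, 0.1523] turn [-0.0019, 0.0017, -0.2996] rows 4.2
```

Converted, 0.176 m / 0.75 = 0.2347, 0.15 m / 0.75 = 0.2, -0.3 rad / 3.1416 = -0.0955.

Request:
move_arm --plan '[{"delta_pos":[0.0533,0.08,0],"turn":[0,0,-0.0477],"fingers":0.2},{"delta_pos":[0.1067,0.1467,0],"turn":[0,0,-0.0955],"fingers":0.2},{"delta_pos":[0.164,0.2347,0],"turn":[0,0,-0.0955],"fingers":0.2},{"delta_pos":[0.164,0.2347,0.0667],"turn":[0,0,-0.0955],"fingers":0.2},{"delta_pos":[0.164,0.2347,0.1467],"turn":[0,0,-0.0955],"fingers":0.2},{"delta_pos":[0.164,0.2347,0.2],"turn":[0,0,-0.0955],"fingers":0.2},{"delta_pos":[0.164,0.2347,0.2],"turn":[0,0,-0.0955],"fingers":0.2},{"delta_pos":[0.164,0.2347,0.2],"turn":[0,0,-0.0955],"fingers":0.2}]'

```text
clock: 21.6
position: [0.665, 0.1438, 0.0745]
ee_rot: [0.616, 0.788, 0.0, 0.0]
ft_force: [-1.1, -0.5, 0.1]
grip_width: 0.801
grasp_force: 0.0
```

```bash
python3 - <<'E'
from look import *
for f in (lambda h,s,v:(v>125)&(s<80)&(s>26)&(h<30),lambda h,s,v:(v>115)&(s>32)&(s<80)&(h<30)):
  show("pine",f,(134,195,194,229),.071)
print(cv2.cvtColor(c["color"],cv2.COLOR_RGB2HSV)[[212,212,200,226,212],[140,150,165,165,188]])
cv2.imwrite("pics/t5.png",cv2.resize(c["color"][185:245,125:205,::-1],(800,600),interpolation=2))
go(664.6,138.8,19,1.571+.237)
E
```

```text
ro dot none
rb dot none
rb old none
pine (array([490.9, 211.1]), array([489.6, 210.2]), array([ 65.3, 143.9]), -0.045)
pine (array([490.7, 209.6]), array([489. , 209.2]), array([ 62.9, 143.9]), -0.063)
[[ 19  60 153]
 [ 19  55 158]
 [ 17  14 161]
 [ 19  13 160]
 [126  14  89]]
to (664.6, 138.8, 19, 1.8079999999999998) d [-0.0044, -0.0019, 0.0561] turn [0.0014, 0.0001, 0.0053] rows 0.9
```

View pics/t5.png

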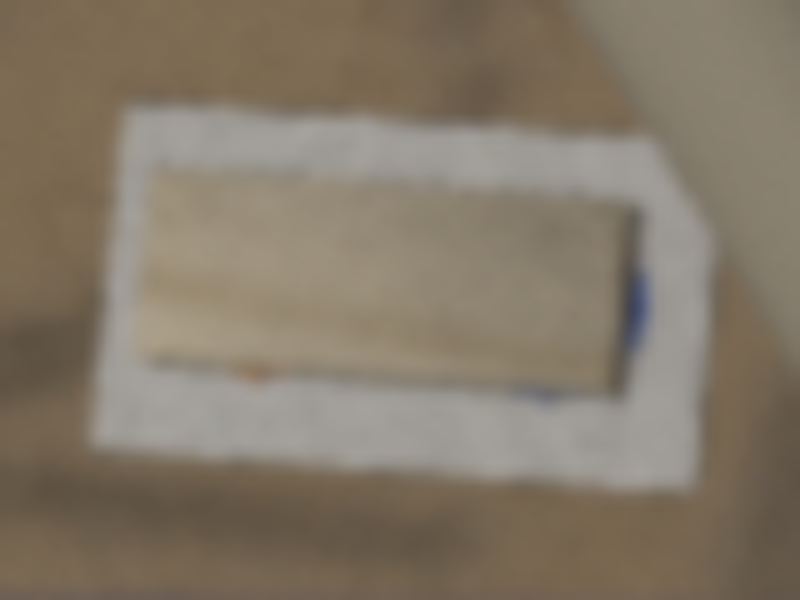

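The pine, at about (385,280), sits centred and parallel on the board over both spots. Now grip the oak.

Converted, 0.056 m / 0.75 = 0.0747, 0.05 m / 0.75 = 0.0667, 0.005 rad / 3.1416 = 0.0016.

Request:
move_arm --plan '[{"delta_pos":[-0.0059,-0.0025,0],"turn":[0,0,0.0016],"fingers":0.2},{"delta_pos":[-0.0059,-0.0025,0.04],"turn":[0,0,0.0016],"fingers":0.2},{"delta_pos":[-0.0059,-0.0025,0.0667],"turn":[0,0,0.0016],"fingers":0.2},{"delta_pos":[-0.0059,-0.0025,0.0747],"turn":[0,0,0.0016],"fingers":0.2},{"delta_pos":[-0.0059,-0.0025,0.0747],"turn":[0,0,0.0016],"fingers":0.2},{"delta_pos":[-0.0059,-0.0025,0.0747],"turn":[0,0,0.0016],"fingers":0.8},{"delta_pos":[-0.0059,-0.0025,0.0747],"turn":[0,0,0.0016],"fingers":0.8},{"delta_pos":[-0.0059,-0.0025,0.0747],"turn":[0,0,0.0016],"fingers":0.8},{"delta_pos":[-0.0059,-0.0025,0.0747],"turn":[0,0,0.0016],"fingers":0.8},{"delta_pos":[-0.0059,-0.0025,0.0747],"turn":[0,0,0.0016],"fingers":0.8}]' --force 40

```text
clock: 22.9
position: [0.6638, 0.1378, 0.0173]
ee_rot: [0.619, 0.786, -0.0, 0.0]
ft_force: [-0.1, -0.2, 6.6]
grip_width: 0.361
grasp_force: 41.8
```

```bash
python3 -c "
from h import *
go(494.8,255,160,3.083)"
```

```text
to (494.8, 255, 160, 3.083) d [0.1535, -0.1369, -0.1427] turn [-0.0011, 0.0002, -1.2752] rows 6.9
```

Converted, 0.1535 m / 0.75 = 0.2047, -0.143 m / 0.75 = -0.1907, -1.275 rad / 3.1416 = -0.4058.

Request:
move_arm --plan '[{"delta_pos":[0,0,-0.0667],"turn":[0,0,0],"fingers":0.8},{"delta_pos":[0,0,-0.1333],"turn":[0,0,0],"fingers":0.8},{"delta_pos":[0,-0.0533,-0.1907],"turn":[0,0,-0.0477],"fingers":0.8},{"delta_pos":[0.0267,-0.12,-0.1907],"turn":[0,0,-0.105],"fingers":0.8},{"delta_pos":[0.0667,-0.1827,-0.1907],"turn":[0,0,-0.1592],"fingers":0.8},{"delta_pos":[0.12,-0.1827,-0.1907],"turn":[0,0,-0.2133],"fingers":0.8},{"delta_pos":[0.1733,-0.1827,-0.1907],"turn":[0,0,-0.2674],"fingers":0.8},{"delta_pos":[0.2047,-0.1827,-0.1907],"turn":[0,0,-0.3215],"fingers":0.8},{"delta_pos":[0.2047,-0.1827,-0.1907],"turn":[0,0,-0.3756],"fingers":0.8},{"delta_pos":[0.2047,-0.1827,-0.1907],"turn":[0,0,-0.4058],"fingers":0.8},{"delta_pos":[0.2047,-0.1827,-0.1467],"turn":[0,0,-0.4058],"fingers":0.8},{"delta_pos":[0.2047,-0.1827,-0.1333],"turn":[0,0,-0.4058],"fingers":0.8}]'

```text
clock: 24.4
position: [0.4935, 0.2539, 0.115]
ee_rot: [0.029, 1.0, -0.001, -0.002]
ft_force: [0.3, 0.4, -0.4]
grip_width: 0.359
grasp_force: 41.1
```

Request:
move_arm --plan '[{"delta_pos":[0,0,0],"turn":[0,0,0],"fingers":0.8},{"delta_pos":[0,0,0],"turn":[0,0,0],"fingers":0.8}]'

```text
clock: 24.65
position: [0.4946, 0.255, 0.1175]
ee_rot: [0.029, 1.0, -0.0, -0.0]
ft_force: [0.0, 0.3, -0.8]
grip_width: 0.364
grasp_force: 41.1
```

```bash
python3 -c "
from h import *
go(494.8,255,89,3.083)"
```

```text
to (494.8, 255, 89, 3.083) d [-0.0002, -0.0, 0.0285] turn [-0.0007, -0.0008, -0.0002] rows 0.5
```

Converted, 0.0292 m / 0.75 = 0.0389, 0.0285 m / 0.75 = 0.038.

Request:
move_arm --plan '[{"delta_pos":[0,0,0.02],"turn":[0,0,0],"fingers":0.8},{"delta_pos":[0,0,0.0333],"turn":[0,0,0],"fingers":0.8},{"delta_pos":[0,0,0.038],"turn":[0,0,0],"fingers":0.8},{"delta_pos":[0,0,0.0389],"turn":[0,0,0],"fingers":0.8},{"delta_pos":[0,0,0.0389],"turn":[0,0,0],"fingers":0.8}]'

```text
clock: 25.28
position: [0.4942, 0.2544, 0.0883]
ee_rot: [0.029, 1.0, -0.001, -0.001]
ft_force: [-5.3, -6.1, 16.8]
grip_width: 0.366
grasp_force: 43.1
```

Converted, -0.36 m / 0.75 = -0.48, -0.3 m / 0.75 = -0.4, 1.08 rad / 3.1416 = 0.3438.

Request:
move_arm --plan '[{"delta_pos":[0,0,-0.0007],"turn":[0,0,0],"fingers":0.4},{"delta_pos":[0,0,-0.0007],"turn":[0,0,0],"fingers":0.4},{"delta_pos":[0,0,-0.0007],"turn":[0,0,0],"fingers":0.4},{"delta_pos":[0,0,-0.0533],"turn":[0,0,0],"fingers":0.3},{"delta_pos":[0,0,-0.1333],"turn":[0,0,0],"fingers":0.3},{"delta_pos":[0,0,-0.1867],"turn":[0,0,0],"fingers":0.3},{"delta_pos":[0,-0.08,-0.1867],"turn":[0,0,0.0573],"fingers":0.3},{"delta_pos":[0,-0.16,-0.1867],"turn":[0,0,0.1146],"fingers":0.3},{"delta_pos":[-0.0133,-0.24,-0.1867],"turn":[0,0,0.1719],"fingers":0.3},{"delta_pos":[-0.0267,-0.32,-0.1867],"turn":[0,0,0.2292],"fingers":0.3},{"delta_pos":[-0.04,-0.4,-0.1867],"turn":[0,0,0.2865],"fingers":0.3},{"delta_pos":[-0.0533,-0.48,-0.1867],"turn":[0,0,0.3438],"fingers":0.3}]'

```text
clock: 26.78
position: [0.5131, -0.1091, 0.2279]
ee_rot: [0.542, 0.841, -0.001, -0.0]
ft_force: [0.3, -0.7, 0.4]
grip_width: 0.701
grasp_force: 0.0
```

Converted, 0.15 rad / 3.1416 = 0.0477.

Request:
move_arm --plan '[{"delta_pos":[0,0,0],"turn":[0,0,0.0477],"fingers":0.3},{"delta_pos":[0,0,0],"turn":[0,0,0.0477],"fingers":0.3}]'

```text
clock: 27.02
position: [0.5132, -0.107, 0.2276]
ee_rot: [0.601, 0.8, -0.001, -0.001]
ft_force: [-0.6, 0.7, 0.3]
grip_width: 0.701
grasp_force: 0.0
```

```bash
python3 - <<'E'
from look import *
show("oak",lambda h,s,v:(s>66)&(h<25)&(h>5)&(v>60),(134,190,170,230),.093)
show("steel",lambda h,s,v:(s<50)&(v>90),(305,187,331,211),.020)
cv2.imwrite("pics/t6.png",cv2.resize(c["color"][185:245,125:205,::-1],(800,600),interpolation=2))
go(546.9,-264.3,220,1.156);print(get_obs()["position"])
E
```

```text
ro dot none
rb dot none
rb old none
oak (array([492.1, 253.3]), array([492.6, 252.8]), array([38.9, 80. ]), 1.563)
steel (array([ 546.9, -264.4]), array([ 547. , -264.4]), array([33.7, 51.9]), -0.42)
to (546.9, -264.3, 220, 1.156) d [-0.1612, -0.0124, 0.0078] turn [-0.0019, 0.0011, 0.7012] rows 3.8
[ 0.51324716 -0.10617893  0.2276715 ]
```

View pics/t6.png

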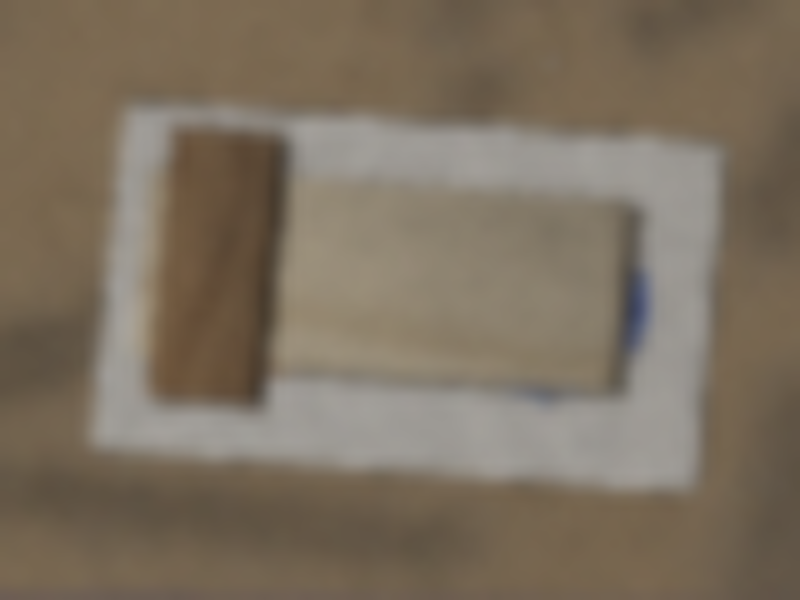

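The oak at crop (215,265) lies crosswise above the orange riser, within about 2 mm. Now the steel.

Converted, -0.161 m / 0.75 = -0.2147, -0.05 m / 0.75 = -0.0667, 0.7 rad / 3.1416 = 0.2228.

Request:
move_arm --plan '[{"delta_pos":[-0.0667,-0.0053,0],"turn":[0,0,0.0573],"fingers":0.3},{"delta_pos":[-0.1467,-0.012,0],"turn":[0,0,0.1146],"fingers":0.3},{"delta_pos":[-0.2147,-0.0165,0],"turn":[0,0,0.1719],"fingers":0.3},{"delta_pos":[-0.2147,-0.0165,0.0267],"turn":[0,0,0.2228],"fingers":0.3},{"delta_pos":[-0.2147,-0.0165,0.1067],"turn":[0,0,0.2228],"fingers":0.3},{"delta_pos":[-0.2147,-0.0165,0.1733],"turn":[0,0,0.2228],"fingers":0.3},{"delta_pos":[-0.2147,-0.0165,0.2],"turn":[0,0,0.2228],"fingers":0.3},{"delta_pos":[-0.2147,-0.0165,0.2],"turn":[0,0,0.2228],"fingers":0.3},{"delta_pos":[-0.2147,-0.0165,0.2],"turn":[0,0,0.2228],"fingers":0.3}]'

```text
clock: 28.2
position: [0.5473, -0.2653, 0.0801]
ee_rot: [0.838, 0.545, -0.0, 0.001]
ft_force: [0.0, -0.6, 0.3]
grip_width: 0.701
grasp_force: 0.0
```

```bash
python3 -c "
from h import *
go(547.4,-265,17,1.153)"
```

```text
to (547.4, -265, 17, 1.153) d [0.0004, -0.0001, 0.0631] turn [0.0018, 0.0018, 0.0009] rows 1.0
```

Converted, 0.0625 m / 0.75 = 0.0833, 0.052 m / 0.75 = 0.0693.

Request:
move_arm --plan '[{"delta_pos":[0,0,0.04],"turn":[0,0,0],"fingers":0.3},{"delta_pos":[0,0,0.0693],"turn":[0,0,0],"fingers":0.3},{"delta_pos":[0,0,0.0833],"turn":[0,0,0],"fingers":0.3},{"delta_pos":[0,0,0.0833],"turn":[0,0,0],"fingers":0.3},{"delta_pos":[0,0,0.0833],"turn":[0,0,0],"fingers":0.8},{"delta_pos":[0,0,0.0833],"turn":[0,0,0],"fingers":0.8},{"delta_pos":[0,0,0.0833],"turn":[0,0,0],"fingers":0.8},{"delta_pos":[0,0,0.0833],"turn":[0,0,0],"fingers":0.8},{"delta_pos":[0,0,0.0833],"turn":[0,0,0],"fingers":0.8}]' --force 60

```text
clock: 29.32
position: [0.5466, -0.2656, 0.0166]
ee_rot: [0.838, 0.545, -0.001, 0.001]
ft_force: [-0.6, 0.5, 6.1]
grip_width: 0.334
grasp_force: 60.8
```

```bash
python3 -c "
from h import *
go(490,165.5,230,3.083);go(490,165.5,230,-.058);print(get_obs()['joint_pos'].round(2))"
```

```text
to (490, 165.5, 230, 3.083) d [0.3705, -0.2265, -0.2143] turn [-0.0015, 0.0021, -1.9302] rows 10.4
to (490, 165.5, 230, -0.058) d [0.3705, -0.2265, -0.2143] turn [0.0019, 0.0013, 1.2108] rows 7.7
[ 0.89  0.61 -0.67  1.69  0.44  0.99 -0.35]
```

Converted, 0.3705 m / 0.75 = 0.494, -0.2265 m / 0.75 = -0.302, -1.19 rad / 3.1416 = -0.3788.

Request:
move_arm --plan '[{"delta_pos":[0,0,-0.0667],"turn":[0,0,0],"fingers":0.8},{"delta_pos":[0,0,-0.1333],"turn":[0,0,0],"fingers":0.8},{"delta_pos":[0,0,-0.2133],"turn":[0,0,-0.0541],"fingers":0.8},{"delta_pos":[0,0,-0.2853],"turn":[0,0,-0.1082],"fingers":0.8},{"delta_pos":[0.0627,-0.0373,-0.2853],"turn":[0,0,-0.1623],"fingers":0.8},{"delta_pos":[0.1253,-0.076,-0.2853],"turn":[0,0,-0.2165],"fingers":0.8},{"delta_pos":[0.1867,-0.1147,-0.2853],"turn":[0,0,-0.2706],"fingers":0.8},{"delta_pos":[0.2493,-0.152,-0.2853],"turn":[0,0,-0.3247],"fingers":0.8},{"delta_pos":[0.312,-0.1907,-0.2853],"turn":[0,0,-0.3788],"fingers":0.8},{"delta_pos":[0.3733,-0.228,-0.2853],"turn":[0,0,-0.4329],"fingers":0.8},{"delta_pos":[0.436,-0.2667,-0.2853],"turn":[0,0,-0.487],"fingers":0.8},{"delta_pos":[0.494,-0.302,-0.2853],"turn":[0,0,-0.5411],"fingers":0.8}]'

```text
clock: 30.82
position: [0.4888, 0.167, 0.2291]
ee_rot: [0.141, 0.99, -0.001, -0.0]
ft_force: [0.6, 0.6, -2.6]
grip_width: 0.331
grasp_force: 60.5
```

Converted, 0.11 m / 0.75 = 0.1467, 0.1 m / 0.75 = 0.1333, -0.23 rad / 3.1416 = -0.0732.

Request:
move_arm --plan '[{"delta_pos":[0,0,0],"turn":[0,0,-0.0477],"fingers":0.8},{"delta_pos":[0,0,0],"turn":[0,0,-0.0732],"fingers":0.8},{"delta_pos":[0,0,0.0667],"turn":[0,0,-0.0732],"fingers":0.8},{"delta_pos":[0,0,0.1333],"turn":[0,0,-0.0732],"fingers":0.8},{"delta_pos":[0,0,0.1467],"turn":[0,0,-0.0732],"fingers":0.8},{"delta_pos":[0,0,0.1467],"turn":[0,0,-0.0732],"fingers":0.8},{"delta_pos":[0,0,0.1467],"turn":[0,0,-0.0732],"fingers":0.8}]'

```text
clock: 31.7
position: [0.4903, 0.166, 0.1209]
ee_rot: [0.029, 1.0, -0.0, 0.0]
ft_force: [-1.0, 0.5, -2.5]
grip_width: 0.337
grasp_force: 60.6
```

```bash
python3 -c "
from h import *
go(490,165.5,88,3.083)"
```

```text
to (490, 165.5, 88, 3.083) d [0.0003, -0.0005, 0.0329] turn [-0.0005, 0.0007, -0.0003] rows 0.5
```

Converted, 0.033 m / 0.75 = 0.044, -0.0005 m / 0.75 = -0.0007.

Request:
move_arm --plan '[{"delta_pos":[0.0004,-0.0007,0.02],"turn":[0,0,0],"fingers":0.8},{"delta_pos":[0.0004,-0.0007,0.0373],"turn":[0,0,0],"fingers":0.8},{"delta_pos":[0.0004,-0.0007,0.0427],"turn":[0,0,0],"fingers":0.8},{"delta_pos":[0.0004,-0.0007,0.044],"turn":[0,0,0],"fingers":0.8},{"delta_pos":[0.0004,-0.0007,0.044],"turn":[0,0,0],"fingers":0.8}]'

```text
clock: 32.33
position: [0.4892, 0.1643, 0.0876]
ee_rot: [0.03, 1.0, -0.002, -0.001]
ft_force: [-10.5, -9.6, 29.8]
grip_width: 0.331
grasp_force: 64.4
```

Converted, -0.3 m / 0.75 = -0.4, -0.03 m / 0.75 = -0.04, 0.5 rad / 3.1416 = 0.1592.

Request:
move_arm --plan '[{"delta_pos":[0,0,-0.0013],"turn":[0,0,0],"fingers":0.8},{"delta_pos":[0,0,-0.0013],"turn":[0,0,0],"fingers":0.4},{"delta_pos":[0,0,-0.0013],"turn":[0,0,0],"fingers":0.4},{"delta_pos":[0,0,-0.0013],"turn":[0,0,0],"fingers":0.4},{"delta_pos":[0,0,-0.04],"turn":[0,0,0],"fingers":0.4},{"delta_pos":[0,0,-0.1067],"turn":[0,0,0],"fingers":0.4},{"delta_pos":[0,0,-0.1867],"turn":[0,0,0],"fingers":0.4},{"delta_pos":[0,-0.08,-0.2],"turn":[0,0,0.0318],"fingers":0.3},{"delta_pos":[0,-0.16,-0.2],"turn":[0,0,0.0637],"fingers":0.3},{"delta_pos":[0,-0.24,-0.2],"turn":[0,0,0.0955],"fingers":0.3},{"delta_pos":[0,-0.32,-0.2],"turn":[0,0,0.1273],"fingers":0.3},{"delta_pos":[0,-0.4,-0.2],"turn":[0,0,0.1592],"fingers":0.3}]'

```text
clock: 33.83
position: [0.4712, -0.1366, 0.2365]
ee_rot: [0.278, 0.961, -0.001, -0.0]
ft_force: [0.9, 0.1, -0.6]
grip_width: 0.702
grasp_force: 0.0
```

Request:
move_arm --plan '[{"delta_pos":[0,0,0],"turn":[0,0,0],"fingers":0.3},{"delta_pos":[0,0,0],"turn":[0,0,0],"fingers":0.3}]'

```text
clock: 34.08
position: [0.4716, -0.1338, 0.2363]
ee_rot: [0.275, 0.961, -0.001, -0.001]
ft_force: [-0.4, 0.8, 0.6]
grip_width: 0.7
grasp_force: 0.0
```

```bash
python3 - <<'E'
from look import *
s=camera("scene")
a=cv2.resize(c["color"][170:245,115:215],(800,600),interpolation=2);b=s["color"][120:220,120:245]
cv2.imwrite("pics/f.png",np.vstack([cv2.resize(a,(500,300)),cv2.resize(b,(500,300),interpolation=2)])[:,:,::-1])
show("oak",lambda h,s,v:(s>66)&(h<25)&(h>5)&(v>60),(134,190,170,230),.093)
show("steel",lambda h,s,v:(s<35)&(v>70)&(v<150),(170,200,188,226),.091)
E
```

```text
ro dot none
rb dot none
rb old none
oak (array([492. , 253.3]), array([492.2, 253.2]), array([38.2, 79.4]), 1.563)
steel (array([491.3, 163.5]), array([491.2, 162.8]), array([32.9, 55.4]), 1.507)
```

View pics/f.png

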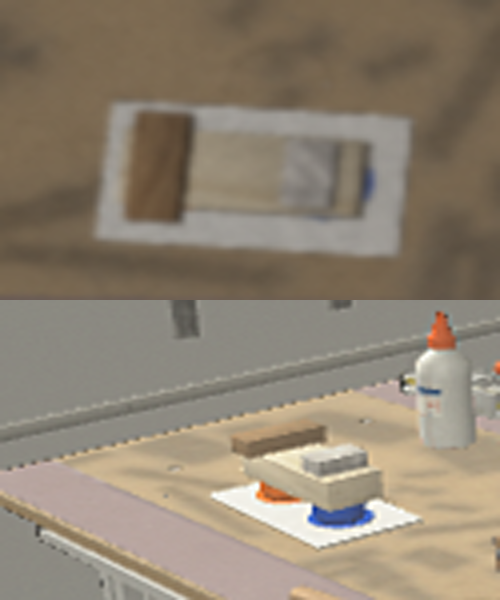

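The stack stands as asked: oak at (157,165) above the orange riser, steel at (310,172) above the blue one, and the pine level across both. The bottle is untouched and the arm is clear, so I'm handing in.

```bash
python3 -c "
from workcell import hand_in
print(hand_in())"
```

```text
the job is handed in; nothing more can be done
None
```

The glue trial is set up as asked and handed in at about 34 s: both risers are on their spots, the pine lies level across them, and the oak and steel lie crosswise above the orange and blue risers, all within about 2–3 mm by the camera; nothing went near the bottle or the tin.

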